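# Run a tyre lever through the air-blast cleaning box

### The job

Lay the yellow-handled tyre lever gently flat on the grid floor inside the red cleaning box and let go of it, then swing the box's clear lid fully shut. Only once the lid is shut, flip the red-balled toggle switch over its centre so that it clicks over to the green (on) side. Leave the yellow-balled switch off, and do not knock over the bottle, the can or the jar.

Things in the scene. Friction and masses are not known exactly. Their poses are not given: they have to be found in the camera images.
- tyre_lever: loose tyre lever, 180 mm long, 0.2 to 0.45 kg, lying flat on the bench. Origin at the middle of its length on its underside; own x runs along it towards the steel blade, z up. Yellow handle 26 mm wide (y) x 22 mm tall from x = -90 to +20 mm; flat dark steel blade 22 to 26 mm wide x 8 mm thick from +20 to +90 mm
- grip (a point): point to grip the tyre lever: near its balance point, in the middle of the handle's cross-section, 11 mm above its underside and 12 mm from its middle towards the handle end; axes as the tyre lever's
- pan: red open-topped cleaning box fixed to the bench, 220 (x) x 280 (y) x 75 mm tall, walls 6 mm; origin at the centre of its underside, z up, -x side faces the robot. The lid's hinge runs along its far (+x) top edge
- bed (a point): centre of the top of the box's grid floor, 14 mm above the box's underside; clear floor 208 x 268 mm; axes as the box's
- lid (a joint): lid angle: 0 = shut flat on the box, about 1.57 = standing upright; it starts open at 1.55 to 1.75. A stiff hinge (0.5 N m of friction) holds it wherever it is left; it never falls by itself. Shutting it takes only a few newtons at the handle
- lid_handle (a point): middle of the bar handle on the lid's outer face: 12 mm round steel bar, 110 mm long, parallel to the box's y; its centre is 43 mm off the lid's underside, 190 mm from the hinge. Lid open: the bar is on the side away from the robot; shut: on top, 120 mm above the bench, 80 mm from the box's centre to its -x. Its axes turn with the lid (x to the hinge, z out of the outer face)
- lid_hinge (a point): point on the lid's hinge line at the middle of its length: 110 mm from the box's centre towards its +x and 76.5 mm above the bench; axes turn with the lid (with the lid shut they are the box's)
- red_box: grey switch box 90 (x) x 70 (y) x 60 mm tall, fixed; origin at the centre of its underside, z up. Its red-balled bat lever pivots 60 mm above the origin about the box's y axis and swings in its x-z plane; pivot to ball centre 100 mm, ball 28 mm across, shaft 12 to 18 mm. Off leans to the box's -x (black strip on top, roughly towards the robot), on leans to +x (green strip).
- red_lever (a joint): red toggle's angle: 0 = off (leans 0.5 rad towards the box's -x), 0.5 = upright (snap-over centre), 1.0 = on (leans 0.5 rad towards +x). An over-centre spring holds it at either end: about 5 N at the ball starts it moving, less towards the centre, past which it snaps over by itself. It starts off
- red_tip (a point): centre of the red ball at the lever's end, moves with the lever; with the lever off it is 148 mm above the bench and 48 mm from the box's centre towards the box's -x
- yellow_box: grey switch box 90 (x) x 70 (y) x 60 mm tall, fixed; origin at the centre of its underside, z up. Its yellow-balled bat lever pivots 60 mm above the origin about the box's y axis and swings in its x-z plane; pivot to ball centre 100 mm, ball 28 mm across, shaft 12 to 18 mm. Off leans to the box's -x (black strip on top, roughly towards the robot), on leans to +x (green strip). Starts off, stays off
- yellow_lever (a joint): yellow toggle's angle, 0 = off, 1.0 = on; as the red one
- bottle: standing white plastic bottle, 64 mm across, 190 mm tall, origin at the centre of its base; bystander
- can: standing black and red can, 68 mm across, 120 mm tall, origin at the centre of its base; bystander
- jar: standing amber jar with black cap, 72 mm across, 100 mm tall, origin at the centre of its base; bystander
Things that resemble listed ones, but are neither listed nor needed, are in the scene too. What is meant by the tyre_lever is not turquoise, and is the larger of those in its own colour.

How it is judged:
By the outcome, as a careful person would: the job done as asked, in the order asked, and still so for the second after the job is handed in, with the robot touching nothing.
It also fails if it takes over 70 s, if anything falls off the work surface, if the arm or the gripper's body presses on something with over 40 N, if the wrist force passes 120 N, or if a joint passes its speed limit or range.

### The arm

A 6-joint arm with a two-finger parallel gripper is mounted at the origin on the work surface. World frame = base frame: x ahead of the robot, y to its left, z up, the work surface at z = 0. Lengths are in mm, angles in rad, forces in N, time in s.
With the tool pointing down it reaches from about 350 to 875 mm from the base axis. Payload 4.2 kg.
Tool frame: the origin (TCP) lies on the centre line of the jaws, within the pads' length; the fingertips stand 25 mm ahead of it and the grasp point (between the pads) lies 6 mm ahead of it; z points along the fingers, y is the direction in which the jaws open and shut (so a half turn about z gives the same grasp; the last joint's range is limited). The gripper opens to 85 mm and grips with 20 to 120 N. Pads are 22 mm wide; open, the fingers measure 114 mm over their backs; the gripper's body (76 mm by 85 mm) begins 54 mm behind the grasp point. The pads swing forward as they close: fully open they stand 13 mm farther back than shut.
Start: joints at [-0.933, 0.385, 0.008, 0, -1.194, -0.259], TCP at [231.142, -580.666, 256.312] pointing down, gripper open.
Joint ranges: [-3.14, 3.14], [-1.21, 2.06], [-1.07, 1.41], [-3.16, 2.05], [-2.99, -0.16], [-3.1, 3.1]. Speed limits (rad/s): [2.79, 2.79, 3.14, 3.14, 3.14, 3.14].

### API

Orientations are given as a unit quaternion [x, y, z, w].
In Python, from bench import arm gives the robot as it stands.
- The arm moves only by the tool drive_tool, never from a script. Its argument "plan" is a list of rows, each a list of 2 entries, a list of its own where there are three numbers: the shift along the tool's x, y, z in m, then the turn about the tool's z in degrees. A call has 1 to 12 rows; each row shifts and turns the commanded pose from where the row before left it, along the tool's axes as they then stand; what a row does not reach is not made up. A row lasts 1/8 s, in which the tool goes at most 62.5 mm and 10.7 degrees, less where a joint would pass 70% of its speed; a pose out of reach is approached as far as the arm can. A call with a gripper value outside its range is refused whole. "fingers" is the closure, from -1 (fully open) to 1 (shut), so that 0 is half open, set as the call begins (left out, the last holds). The fingers move at their own pace and stop on an object; the grip force is fixed at half the most. Time passes only in rows, so rows that do not move let the fingers close. It gives the time, the measured TCP pose, the force and the opening at its end, in the units of the state.
- arm.read_state(): the state, without advancing time (a new reading comes with each control period).
- arm.get_image(name): name is "scene" or "top" or "wrist"; returns a dict with "image" (384x512x3 uint8, red, green, blue), "K" (3x3 intrinsics, pixels), "R" (3x3) and "t" (3): a world point X has camera coordinates R X + t. Camera axes: x right, y down, z forward; pixel columns grow to the right and rows downward; lengths in mm; the calibration is good to about 2 mm. A picture is of the moment at which its call begins. There is no depth.
- arm.job_done(): hands the job in, once; it reports no verdict.
The state is a dict: "clock": time; "joints": joint angles; "joint_vel": joint speeds; "joint_efforts": joint torques, N m; "position": TCP position; "ee_rot": TCP orientation; "contact_force": force on the tool from outside, world axes, zero at the start; "wrist_torque": the same for the moment, N m; "gripper_width": finger opening in mm.
Only numpy, scipy, OpenCV 4.12 (cv2) and the standard library are available. Lean on these libraries where they do the work, as an engineer would, in place of code of your own. Each camera call takes 0.05 s, during which the arm holds its last target.

## Working session

There is one attempt and no reset: what is moved stays moved. The work goes in short steps, Python scripts to look and compute and a tool call to move; the robot and the scene stay as the last step left them, time stands still between calls to the robot, and variables do not carry over. Pictures are saved under pics/ and viewed, and the job is handed in when it is done.

Besides the shell and the picture viewer there is one more tool, called after "Emit:" by a JSON object that holds its "op" and its "data". drive_tool: Moves the arm, as the interface text tells. Its arguments: {"type":"object","properties":{"plan":{"type":"array"},"fingers":{"type":"number"}},"required":["plan"]}

```bash
ls; mkdir -p pics; python3 - <<'E'
from bench import arm
import cv2
s=arm.read_state()
for k,v in s.items(): print(k,v)
for n in ["scene","top","wrist"]:
    d=arm.get_image(n)
    cv2.imwrite(f"pics/{n}0.png",d["image"][:,:,::-1])
    print(n,d["K"].tolist(),d["R"].tolist(),d["t"].tolist())
E
```

```text
pics
clock 0.0
joints [-9.33399262e-01  3.85568669e-01  6.56392448e-03 -5.19979031e-04
 -1.19395762e+00 -2.58602342e-01]
joint_vel [-2.58424472e-04 -8.29145320e-04 -4.21123488e-04  1.83172684e-04
  9.23135389e-05  2.78653331e-04]
joint_efforts [-3.13693108e-04 -3.92287838e+01  1.88399935e+01  4.18614998e+00
 -4.65654273e-03  1.20432492e-05]
position [ 230.94592782 -580.17810193  255.18685625]
ee_rot [-1.88172732e-01  9.82135322e-01  1.08081157e-03 -2.51327305e-04]
contact_force [ 0.16214383 -0.91459242  0.17204496]
wrist_torque [-0.03418011  0.05972234 -0.01795648]
gripper_width 85.34693896673252
scene [[362.4745237242209, 0.0, 257.0862925914261], [0.0, 362.4745237242209, 180.63549316548603], [0.0, 0.0, 1.0]] [[-0.824522564535341, 0.5657369872752888, -0.010207928327739509], [0.4084099933806037, 0.5825494662129275, -0.7027356520925124], [-0.391616927467289, -0.5835904219944953, -0.7113778190788405]] [374.5271268210533, -128.16313265612715, 1395.1649248781123]
top [[470.5205941498675, 0.0, 253.96396964724443], [0.0, 470.5205941498675, 196.70066671042835], [0.0, 0.0, 1.0]] [[0.002863707365485941, -0.9997692865302279, -0.021287857829382598], [-0.9986091745374183, -0.0017383756721615056, -0.0526943505484108], [0.05264518695779531, 0.021409151334454618, -0.9983837601490307]] [24.70589478587002, 505.2102613928452, 1470.9230318547347]
wrist [[334.6670746161756, 0.0, 257.22308002606786], [0.0, 334.6670746161756, 188.99866146959192], [0.0, 0.0, 1.0]] [[-0.3695877019014178, 0.9291906576595927, 0.0031068185274375796], [0.8898454676732234, 0.35297139245173714, 0.28911284954512917], [0.2675443407449529, 0.10961714203907814, -0.957289981095871]] [623.2195057038202, -37.926419961542905, 380.40004156641834]
```

View pics/scene0.png

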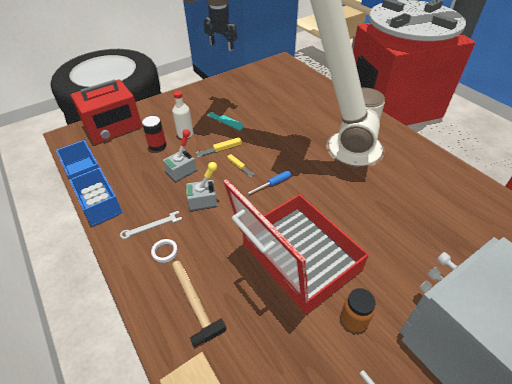

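View pics/top0.png

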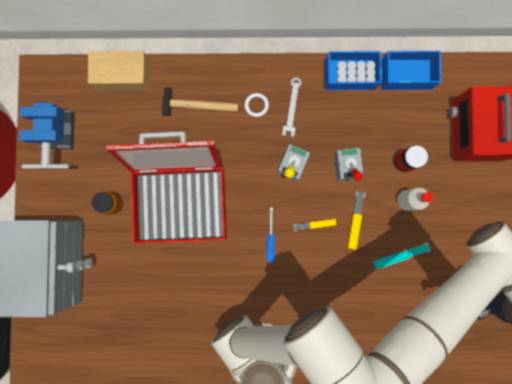

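View pics/wrist0.png

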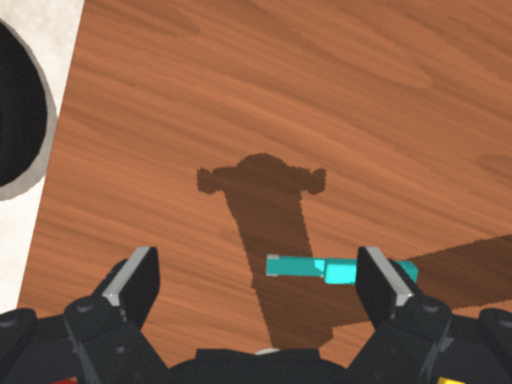

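The top view shows the large yellow lever at about (357,222), the red box at (180,205), the red ball at (358,175), the yellow ball at (290,173), the jar at (105,202), the bottle at (413,200) and the can at (412,158). Next I'll measure them.

```bash
cat > h.py <<'E'
from bench import arm
import numpy as np, cv2
from scipy.spatial.transform import Rotation as Rn
def ray(d,uv):
    r=np.linalg.inv(d["K"])@np.array([uv[0],uv[1],1.]); return -d["R"].T@d["t"], d["R"].T@r
def cast(d,uv,z):
    o,r=ray(d,uv); return o+r*(z-o[2])/r[2]
def proj(d,X):
    c=d["R"]@np.array(X,float)+d["t"]; p=d["K"]@c; return p[:2]/p[2]
def tri(ds,uvs):
    A=np.zeros((3,3));b=np.zeros(3);L=[]
    for d,uv in zip(ds,uvs):
        o,r=ray(d,uv); r=r/np.linalg.norm(r); P=np.eye(3)-np.outer(r,r); A+=P;b+=P@o;L.append((o,P))
    X=np.linalg.solve(A,b); return X,[float(np.linalg.norm(P@(X-o))) for o,P in L]
def mask(d,lo,hi):
    return cv2.inRange(cv2.cvtColor(d["image"],cv2.COLOR_RGB2HSV),lo,hi)
def blobs(m,minA=15):
    n,l,s,c=cv2.connectedComponentsWithStats(m)
    return [(int(s[i,4]),c[i].round(1).tolist(),s[i,:4].tolist(),(l==i)) for i in range(1,n) if s[i,4]>=minA]
def redmask(d,s=150,v=90): return mask(d,(0,s,v),(6,255,255))|mask(d,(174,s,v),(180,255,255))
E
python3 - <<'E'
from h import *
D={n:arm.get_image(n) for n in("top","scene")}
for n,d in D.items():
    print(n)
    print("yellow")
    for b in blobs(mask(d,(22,140,120),(34,255,255))): print(b[:3])
    print("red")
    for b in blobs(redmask(d)): print(b[:3])
d=D["top"]
im=cv2.resize(d["image"][60:260,60:260,::-1],(800,800),interpolation=cv2.INTER_CUBIC)[100:700]
cv2.imwrite("pics/topbox.png",im)
im=cv2.resize(d["image"][130:260,270:440,::-1],(780,596),interpolation=cv2.INTER_CUBIC)
cv2.imwrite("pics/toplev.png",im)
d=D["scene"]
im=cv2.resize(d["image"][170:320,210:380,::-1],(680,600),interpolation=cv2.INTER_CUBIC)
cv2.imwrite("pics/scbox.png",im)
E
```

```text
top
yellow
(96, [289.2, 172.0], [284, 166, 11, 12])
(352, [354.4, 231.0], [348, 213, 14, 37])
(197, [322.5, 223.3], [309, 218, 28, 11])
red
(3334, [483.6, 124.9], [452, 86, 60, 75])
(1111, [6.7, 152.9], [0, 111, 16, 86])
(1507, [170.4, 195.0], [106, 140, 121, 104])
(26, [127.3, 144.4], [120, 144, 17, 2])
(22, [183.0, 145.8], [177, 145, 14, 3])
(102, [401.6, 163.1], [397, 150, 16, 21])
(88, [356.9, 174.8], [352, 169, 11, 12])
(92, [427.2, 196.7], [422, 192, 11, 10])
scene
yellow
(212, [226.8, 144.3], [213, 138, 29, 14])
(115, [235.5, 161.1], [227, 154, 18, 15])
(102, [210.1, 169.8], [204, 162, 13, 16])
red
(7358, [413.3, 71.6], [353, 23, 122, 102])
(2165, [106.3, 109.8], [70, 80, 72, 64])
(54, [177.4, 94.1], [173, 91, 9, 8])
(234, [155.4, 138.8], [145, 129, 20, 18])
(90, [184.5, 137.1], [180, 130, 10, 16])
(43, [509.3, 184.2], [506, 178, 6, 12])
(3507, [307.3, 250.3], [223, 181, 146, 134])
```

View pics/topbox.png

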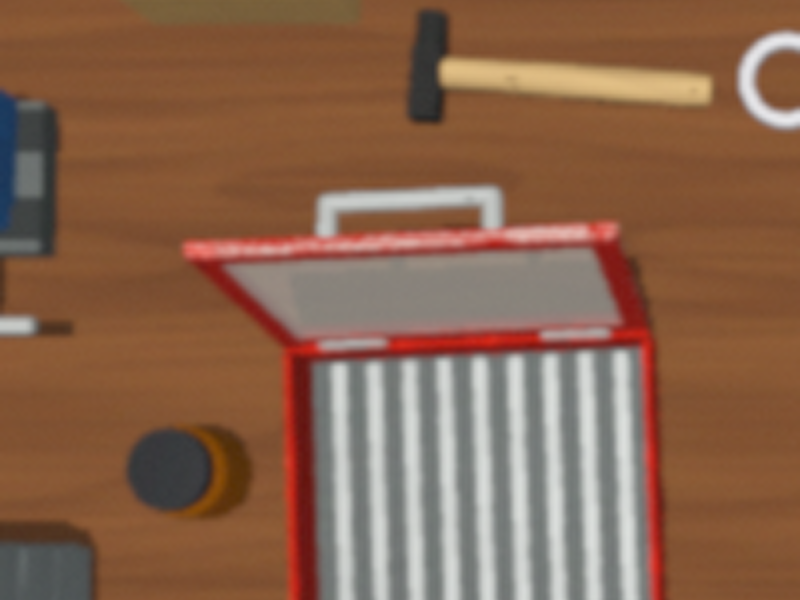

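View pics/toplev.png

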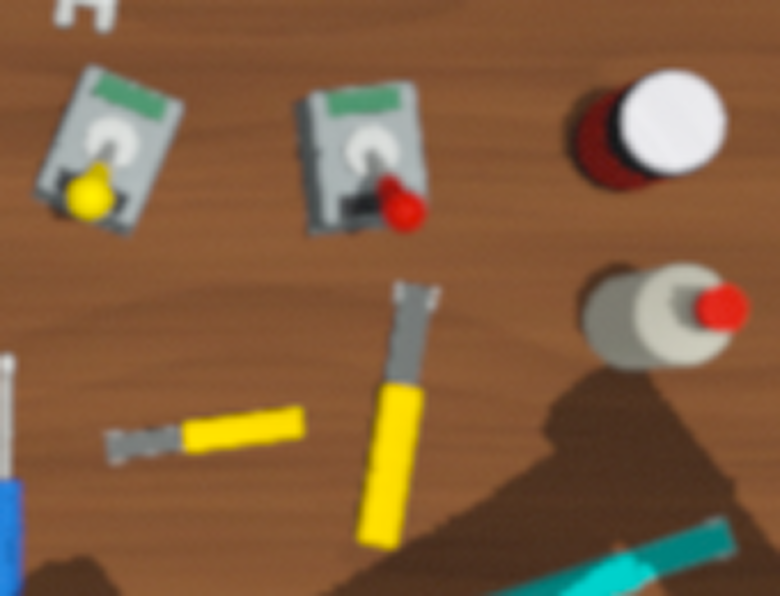

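View pics/scbox.png

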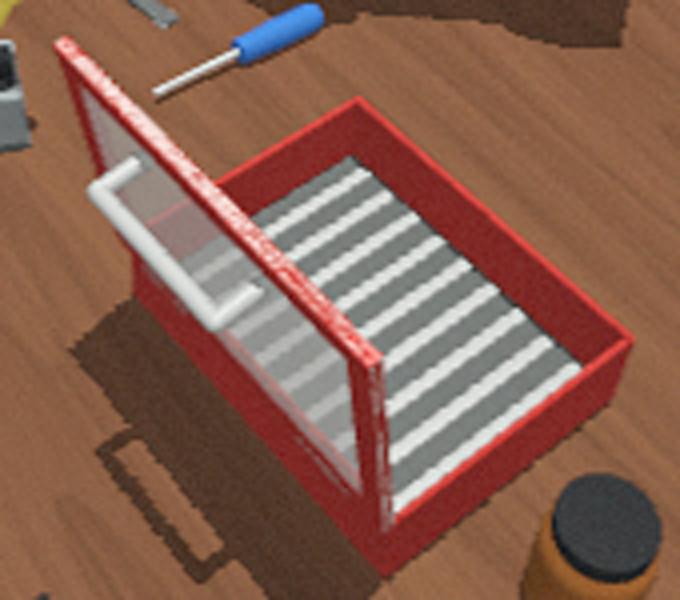

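```bash
python3 - <<'E'
from h import *
d=arm.get_image("top"); s=arm.get_image("scene")
np.set_printoptions(precision=1,suppress=True)
print("red tip",tri([d,s],[(356.9,174.8),(184.5,133.5)]), cast(d,(356.9,174.8),148))
# circle centers of balls from scene
m=redmask(s); 
print("redball scene rows"); sub=m[128:148,176:194]; print((sub>0).sum(1))
print("yellow tip",cast(d,(289.2,172),148), proj(s,cast(d,(289.2,172),148)),proj(s,cast(d,(356.9,174.8),148)))
# lever
b=[b for b in blobs(mask(d,(22,140,120),(34,255,255))) if abs(b[1][0]-354)<5 and b[0]>300][0]
cs,_=cv2.findContours(b[3].astype(np.uint8),cv2.RETR_EXTERNAL,cv2.CHAIN_APPROX_NONE)
r=cv2.minAreaRect(cs[0]); print(r); P=cv2.boxPoints(r)
W=np.array([cast(d,p,22) for p in P]); print(W, np.linalg.norm(W-np.roll(W,1,0),axis=1))
hc=cast(d,b[1],22); print("handle centre",hc)
# blade: tip around crop (415,285)-> scale 780/170=4.588
tip=cast(d,(270+416/4.588,130+290/4.588),8); print("tip",tip, np.linalg.norm(tip-hc))
ax=(tip-hc)[:2]; ax/=np.linalg.norm(ax); print("yaw",np.arctan2(ax[1],ax[0]), "grip",hc[:2]+23*ax)
# from scene too
b2=[b for b in blobs(mask(s,(22,140,120),(34,255,255))) if b[0]>200][0]
print("scene handle c",cast(s,b2[1],18))
# box
m=redmask(d,120,70); m[:175]=0; m[:,:128]=0;m[:,235:]=0
ys,xs=np.nonzero(m)
h=cv2.convexHull(np.stack([xs,ys],1)); ap=cv2.approxPolyDP(h,3,True)[:,0]; print(ap)
for p in ap: print(p,cast(d,p,75), proj(s,cast(d,p,75)))
for p in [(300,195),(368,255.5)]: print("scene",cast(s,p,75))
# switch box red: green strip
for n,di in(("top",d),("scene",s)):
    print([x[:3] for x in blobs(mask(di,(60,60,60),(85,255,255)))])
E
```

```text
red tip (array([ 562.6, -272.5,  146.2]), [1.2236449545732604, 1.2236449545731387]) [ 561.4 -271.6  148. ]
redball scene rows
[0 0 5 6 7 7 7 6 5 4 5 6 6 6 6 5 5 3 0 0]
yellow tip [569.3 -78.  148. ] [211.3 165.9] [185.3 133.1]
((354.3108215332031, 231.13514709472656), (9.86393928527832, 36.003379821777344), 9.462322235107422)
[[ 345.4 -262.2   22. ]
 [ 455.7 -281.4   22. ]
 [ 450.7 -311.6   22. ]
 [ 340.5 -292.3   22. ]] [ 30.4 112.   30.6 111.9]
handle centre [ 398.1 -287.1   22. ]
tip [ 517.1 -310.5    8. ] 122.04554256381664
yaw -0.19383228111080678 grip [ 420.7 -291.6]
scene handle c [ 402.5 -280.    18. ]
[[226 237]
 [133 243]
 [131 175]
 [223 175]]
[226 237] [380.1 108.5  75. ] [296.2 192.7]
[133 243] [361.  390.2  75. ] [367.7 252.9]
[131 175] [567.5 399.7  75. ] [311.1 296.7]
[223 175] [567.7 118.8  75. ] [247.7 222.1]
scene [376.5 122.9  75. ]
scene [366.4 396.4  75. ]
[(74, [298.1, 150.9], [291, 147, 15, 9]), (78, [348.8, 151.6], [341, 149, 16, 6])]
[(39, [170.0, 162.8], [165, 159, 11, 9]), (49, [189.3, 189.8], [187, 184, 6, 12])]
```

```bash
cat >> h.py <<'E'
def go(p,yaw=None):
    """delta in tool axes (m) to world TCP p (mm); then turn (deg) so jaw axis y is at world yaw mod pi"""
    s=arm.read_state(); R=Rn.from_quat(s["ee_rot"]).as_matrix()
    dl=R.T@(np.array(p,float)-s["position"])/1000
    j=np.arctan2(R[1,1],R[0,1]); out="shift %s m, |%.0f| mm; jaw %.1f deg"%(dl.round(4).tolist(),np.linalg.norm(dl)*1000,np.degrees(j))
    if yaw is not None:
        e=(yaw-j+np.pi/2)%np.pi-np.pi/2; out+=" turn about tool z %.1f"%(-np.degrees(e))
    print(out,"j6 %.2f clock %.2f F %s w %.1f pos %s"%(s["joints"][5],s["clock"],np.round(s["contact_force"],1),s["gripper_width"],s["position"].round(1)))
E
python3 - <<'E'
from h import *
go((405,-291,240),-0.19+np.pi/2)
d=arm.get_image("top")
for n,uv,z in(("bottle cap",(427,197),185),("can top",(416,156),120),("jar top",(102,202),100),("green strip red",(348.8,151.6),60),("green strip yel",(298.1,150.9),60)): print(n,cast(d,uv,z).round(0))
E
```

```text
shift [-0.2686, 0.2047, 0.0162] m, |338| mm; jaw 111.7 deg turn about tool z 32.6 j6 -0.26 clock 0.35 F [-0.1  0.2 -0.2] w 85.5 pos [ 231.1 -580.6  256.1]
bottle cap [ 496. -457.  185.]
can top [ 619. -449.  120.]
jar top [484. 478. 100.]
green strip red [ 641. -265.   60.]
green strip yel [ 644. -110.   60.]
```

Emit:
{"op": "drive_tool", "data": {"plan": [[[-0.0448,0.0341,0.0027],0],[[-0.0448,0.0341,0.0027],0],[[-0.0448,0.0341,0.0027],0],[[-0.0448,0.0341,0.0027],0],[[-0.0448,0.0341,0.0027],0],[[-0.0448,0.0341,0.0027],0],[[0,0,0],8.2],[[0,0,0],8.2],[[0,0,0],8.2],[[0,0,0],8],[[0,0,0],0],[[0,0,0],0]]}}

```text
clock: 1.9
position: [405.2, -291.2, 240.2]
ee_rot: [0.094, 0.996, -0.0, 0.0]
contact_force: [-0.2, 0.6, 0.4]
gripper_width: 85.4
```

```bash
python3 - <<'E'
from h import *
go((405,-291,240),-0.19+np.pi/2)
for n in("wrist","top"):
    d=arm.get_image(n); cv2.imwrite(f"pics/{n}1.png",d["image"][:,:,::-1])
    print([b[:3] for b in blobs(mask(d,(22,140,100),(34,255,255)))])
E
```

```text
shift [0.0002, 0.0001, 0.0002] m, |0| mm; jaw 79.2 deg turn about tool z 0.1 j6 -1.46 clock 1.90 F [-0.2  0.6  0.4] w 85.4 pos [ 405.2 -291.2  240.2]
[(2523, [259.2, 151.5], [246, 101, 26, 105]), (1454, [357.6, 158.0], [317, 139, 80, 39])]
[(97, [289.2, 171.9], [284, 166, 11, 12]), (107, [352.2, 243.3], [347, 237, 11, 13])]
```

View pics/wrist1.png

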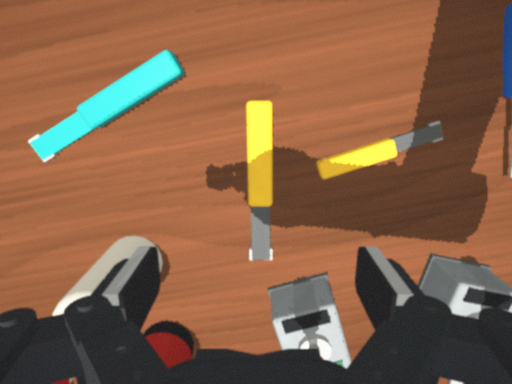

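The wrist view shows the lever upright in the image: handle top at (259,101), handle/blade join at (260,206) and blade tip at (260,258). The bottle is at (110,280) and clear of the path.

```bash
python3 - <<'E'
from h import *
np.set_printoptions(precision=1,suppress=True)
d=arm.get_image("wrist")
b=blobs(mask(d,(22,140,100),(34,255,255)))[0]
cs,_=cv2.findContours(b[3].astype(np.uint8),cv2.RETR_EXTERNAL,cv2.CHAIN_APPROX_NONE)
P=cv2.boxPoints(cv2.minAreaRect(cs[0])); W=np.array([cast(d,p,22) for p in P]); print(W, np.linalg.norm(W-np.roll(W,1,0),axis=1))
hc=cast(d,b[1],21); tip=cast(d,(260.5,259),8); end=cast(d,(259,101),20)
j=cast(d,(260,206),22); ax=(tip-j)[:2]; ax=(tip-end)[:2]; print(np.linalg.norm(ax)); ax/=np.linalg.norm(ax)
print("hc",hc,"join",j,"tip",tip,"end",end,"yaw",np.arctan2(ax[1],ax[0]))
g=hc[:2]+23*ax; g2=j[:2]-32*ax; print("grip",g,g2)
go((*(g+g2)/2,17),np.arctan2(ax[1],ax[0])+np.pi/2)
E
```

```text
[[ 342.3 -289.7   22. ]
 [ 346.9 -265.8   22. ]
 [ 453.4 -284.9   22. ]
 [ 448.4 -311.    22. ]] [108.2  24.3 108.2  26.6]
178.68217353132982
hc [ 393.6 -286.3   21. ] join [ 451.2 -296.4   22. ] tip [ 520.7 -308.8    8. ] end [ 344.8 -277.2   20. ] yaw -0.17733270602660473
grip [ 416.3 -290.4] [ 419.7 -290.7]
shift [-0.0124, 0.003, 0.2231] m, |223| mm; jaw 79.2 deg turn about tool z -0.7 j6 -1.46 clock 2.05 F [ 0.5  0.1 -0.3] w 85.8 pos [ 405.2 -291.2  240.1]
```

Emit:
{"op": "drive_tool", "data": {"plan": [[[-0.0124,0.003,0.05],0],[[0,0,0.055],-0.7],[[0,0,0.045],0],[[0,0,0.03],0],[[0,0,0.02],0],[[0,0,0.012],0],[[0,0,0],0],[[0,0,0],0]], "fingers": -1}}

```text
clock: 3.05
position: [418.6, -290.8, 28.9]
ee_rot: [0.089, 0.996, -0.0, 0.001]
contact_force: [-0.1, -0.6, 0.9]
gripper_width: 85.3
```

Emit:
{"op": "drive_tool", "data": {"plan": [[[0,0,0],0],[[0,0,0],0],[[0,0,0],0],[[0,0,0],0],[[0,0,0],0],[[0,0,0],0],[[0,0,0],0],[[0,0,0],0]], "fingers": 1}}

```text
clock: 4.05
position: [418.3, -290.7, 28.6]
ee_rot: [0.089, 0.996, -0.0, 0.0]
contact_force: [-1.2, -0.0, 5.1]
gripper_width: 24.7
```

Emit:
{"op": "drive_tool", "data": {"plan": [[[0,0,-0.01],0],[[0,0,-0.03],0],[[0,0,-0.05],0],[[0,0,-0.055],0],[[0,0,-0.055],0],[[0,0,-0.03],0]]}}

```text
clock: 4.8
position: [418.0, -290.5, 261.0]
ee_rot: [0.089, 0.996, -0.0, 0.002]
contact_force: [0.4, -0.6, -4.0]
gripper_width: 24.8
```

Emit:
{"op": "drive_tool", "data": {"plan": [[[0,0,0],-10],[[0,0,0],-10],[[0,0,0],-10.5],[[0,0,0],-10.5],[[0,0,0],-10.5],[[0,0,0],-10.5],[[0,0,0],-10.5],[[0,0,0],-10.5],[[0,0,0],-10],[[0,0,0],-10],[[0,0,0],0]]}}

```text
clock: 6.18
position: [417.2, -290.1, 257.4]
ee_rot: [0.723, -0.69, -0.001, 0.0]
contact_force: [-0.0, -0.6, -3.0]
gripper_width: 24.6
```

```bash
python3 - <<'E'
from h import *
go((430,245,228),0.05)
E
```

```text
shift [-0.5339, -0.0377, 0.0301] m, |536| mm; jaw -177.3 deg turn about tool z -0.2 j6 0.34 clock 6.17 F [-0.  -0.6 -3. ] w 24.6 pos [ 417.2 -290.1  257.4]
```

Emit:
{"op": "drive_tool", "data": {"plan": [[[-0.03,-0.0038,0],0],[[-0.06,-0.0038,0],0],[[-0.06,-0.0038,0],0],[[-0.06,-0.0038,0],0],[[-0.06,-0.0038,0],0],[[-0.06,-0.0038,0],0],[[-0.06,-0.0038,0],0],[[-0.06,-0.0038,0],0],[[-0.05,-0.0038,0],0],[[-0.034,-0.0035,0],0],[[0,0,0],0],[[0,0,0],0]]}}

```text
clock: 7.68
position: [428.9, 244.0, 257.6]
ee_rot: [0.724, -0.69, -0.0, 0.001]
contact_force: [0.6, -0.2, -3.7]
gripper_width: 24.6
```

```bash
python3 - <<'E'
from h import *
go((430,245,228),0.05)
for n in("wrist","top","scene"):
    d=arm.get_image(n); cv2.imwrite(f"pics/{n}2.png",d["image"][:,:,::-1])
E
```

```text
shift [-0.0009, -0.0012, 0.0296] m, |30| mm; jaw -177.3 deg turn about tool z -0.2 j6 -0.80 clock 7.67 F [ 0.6 -0.2 -3.7] w 24.6 pos [428.9 244.  257.6]
```

View pics/wrist2.png

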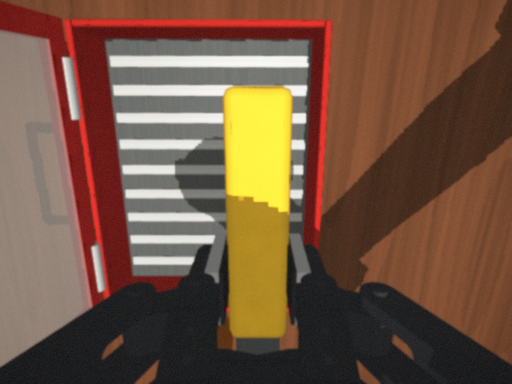

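View pics/scene2.png

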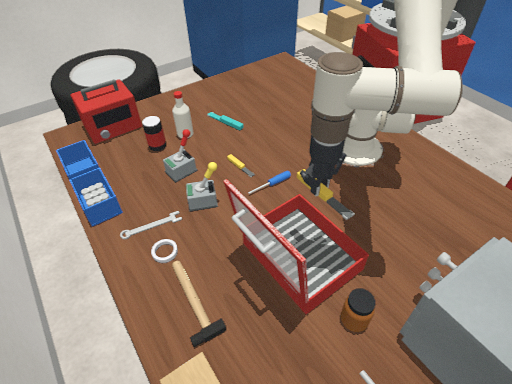

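```bash
python3 - <<'E'
from h import *
np.set_printoptions(precision=1,suppress=True)
d=arm.get_image("wrist")
m=redmask(d,150,150)
for r in (60,100,150,200): print(r,[int(x) for x in np.nonzero(m[r,50:340])[0]+50])
for c in (120,180,280): print(c,np.nonzero(m[:80,c])[0])
for uv in [(330,20.5),(66,20.5),(325.5,150)]: print(uv,cast(d,uv,75))
for uv in [(308,40),(106,40),(131,276)]: print(uv,cast(d,uv,14))
g=blobs(mask(d,(0,0,170),(180,60,255)),100); print([b[:3] for b in g])
E
```

```text
60 [74, 75, 76, 324, 325, 326, 327, 328, 329, 330]
100 [60, 80, 81, 82, 322, 323, 324, 325, 326, 327, 328]
150 [68, 84, 85, 86, 87, 88, 89, 90, 319, 320, 321, 322, 323, 324, 325]
200 [91, 92, 93, 94, 95, 96, 97, 316, 317, 318, 319, 320, 321, 322]
120 [20 21 22 23 24 25 26]
180 [20 21 22 23 24 25 26]
280 [20 21 22 23 24 25 26 27]
(330, 20.5) [375.6 115.2  75. ]
(66, 20.5) [590.6 125.3  75. ]
(325.5, 150) [368.  221.5  75. ]
(308, 40) [384.  122.6  14. ]
(106, 40) [585. 132.  14.]
(131, 276) [576.7 398.4  14. ]
[(2327, [210.1, 61.5], [111, 56, 198, 12]), (396, [70.6, 88.6], [63, 58, 16, 62]), (1240, [171.2, 90.1], [114, 85, 117, 12]), (194, [297.9, 90.2], [285, 85, 22, 12]), (1141, [170.5, 117.9], [117, 113, 106, 11]), (156, [298.9, 118.0], [292, 113, 15, 11]), (773, [159.0, 144.3], [120, 140, 83, 10]), (134, [298.0, 144.6], [291, 140, 15, 10]), (518, [149.2, 169.4], [123, 165, 53, 10]), (109, [297.5, 169.3], [292, 165, 12, 10]), (548, [154.3, 193.6], [126, 189, 59, 10]), (113, [296.1, 193.9], [290, 190, 13, 9]), (748, [170.6, 217.0], [129, 213, 87, 9]), (719, [172.0, 238.8], [131, 235, 84, 9]), (250, [98.0, 268.3], [93, 246, 11, 46]), (471, [162.8, 260.2], [134, 256, 60, 9])]
```

```bash
python3 - <<'E'
from h import *
go((467.6,247.5,43),0.048)
E
```

```text
shift [-0.0021, -0.0383, 0.2152] m, |219| mm; jaw -177.3 deg turn about tool z -0.1 j6 -0.80 clock 7.88 F [-1.   0.1 -2.8] w 24.5 pos [429.5 243.6 258.2]
```

Emit:
{"op": "drive_tool", "data": {"plan": [[[-0.002,-0.0383,0],0],[[0,0,0.04],0],[[0,0,0.05],0],[[0,0,0.05],0],[[0,0,0.035],0],[[0,0,0.02],0],[[0,0,0.01],0],[[0,0,0.004],0],[[0,0,0],0],[[0,0,0],0]]}}

```text
clock: 9.12
position: [468.2, 248.9, 50.1]
ee_rot: [0.724, -0.69, 0.0, -0.001]
contact_force: [-1.0, 0.3, -2.8]
gripper_width: 24.7
```

```bash
python3 - <<'E'
from h import *
go((467.6,247.5,43),0.048)
E
```

```text
shift [0.0014, 0.0006, 0.0071] m, |7| mm; jaw -177.2 deg turn about tool z 0.1 j6 -0.75 clock 9.12 F [-1.   0.3 -2.8] w 24.7 pos [468.2 248.9  50.1]
```

Emit:
{"op": "drive_tool", "data": {"plan": [[[0,0,0.002],0],[[0,0,0.002],0],[[0,0,0.001],0],[[0,0,0],0]]}}

```text
clock: 9.62
position: [467.6, 248.5, 44.0]
ee_rot: [0.724, -0.69, -0.0, 0.0]
contact_force: [0.1, 0.2, -3.7]
gripper_width: 24.2
```

Emit:
{"op": "drive_tool", "data": {"plan": [[[0,0,0.001],0],[[0,0,0],0]]}}

```text
clock: 9.88
position: [467.6, 248.5, 43.0]
ee_rot: [0.724, -0.69, -0.0, 0.0]
contact_force: [-0.3, -0.4, -3.8]
gripper_width: 24.9
```

Emit:
{"op": "drive_tool", "data": {"plan": [[[0,0,0.001],0],[[0,0,0],0]]}}

```text
clock: 10.12
position: [467.7, 248.6, 42.7]
ee_rot: [0.724, -0.69, 0.0, -0.0]
contact_force: [-1.0, -0.2, 2.2]
gripper_width: 24.6
```

The force changed sign, so the lever is on the floor. Releasing it now.

Emit:
{"op": "drive_tool", "data": {"plan": [[[0,0,0],0],[[0,0,0],0],[[0,0,0],0],[[0,0,0],0],[[0,0,0],0],[[0,0,0],0]], "fingers": -1}}

```text
clock: 10.88
position: [467.7, 248.5, 42.1]
ee_rot: [0.724, -0.69, 0.0, -0.0]
contact_force: [0.2, -0.6, 0.1]
gripper_width: 85.4
```

Emit:
{"op": "drive_tool", "data": {"plan": [[[0,0,-0.02],0],[[0,0,-0.05],0],[[0,0,-0.06],0],[[0,0,-0.06],0],[[0,0,-0.06],0],[[0,0,-0.05],0],[[0,0,0],0]]}}

```text
clock: 11.75
position: [469.0, 249.3, 347.2]
ee_rot: [0.724, -0.689, 0.001, -0.005]
contact_force: [0.1, -1.2, -0.8]
gripper_width: 85.1
```

```bash
python3 - <<'E'
from h import *
np.set_printoptions(precision=1,suppress=True)
d=arm.get_image("wrist"); cv2.imwrite("pics/wrist3.png",d["image"][:,:,::-1])
d=arm.get_image("scene"); cv2.imwrite("pics/scene3.png",cv2.resize(d["image"][170:320,210:380,::-1],(680,600),interpolation=cv2.INTER_CUBIC))
go((640,265,300),0.048)
E
```

```text
shift [-0.0081, -0.1734, 0.042] m, |179| mm; jaw -177.2 deg turn about tool z 0.0 j6 -0.75 clock 11.85 F [ 0.   0.7 -0.5] w 85.4 pos [467.3 248.4 342.1]
```

View pics/wrist3.png

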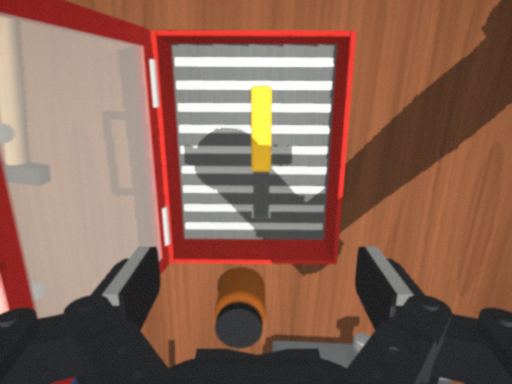

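View pics/scene3.png

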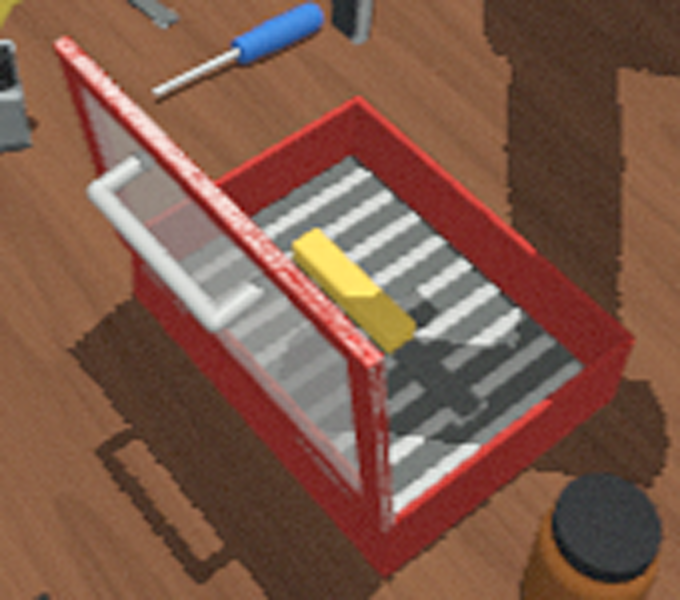

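The lever lies flat in the box, clear of the walls. Next I'll locate the lid bar, using its ends in the scene and top views.

```bash
python3 - <<'E'
from h import *
np.set_printoptions(precision=1,suppress=True)
w=arm.get_image("wrist"); t=arm.get_image("top"); s=arm.get_image("scene")
C=[cast(w,p,75) for p in [(153,32),(354,32),(337.5,263.5),(171,262.5)]]; print(np.array(C),np.mean(C,0))
cv2.imwrite("pics/top3.png",cv2.resize(t["image"][110:260,90:260,::-1],(680,600),interpolation=cv2.INTER_CUBIC))
for a,b in [((140,135.5),(262.5,250.5)),((184.5,134),(234,217.5))]: print(tri([t,s],[a,b]))
c=np.array([477,260,0]);y=.048
for th in (1.5,1.55,1.6,1.65,1.7,1.75):
    q=[110-190*np.cos(th)+43*np.sin(th),0,76.5+190*np.sin(th)+43*np.cos(th)]
    X=Rn.from_euler('z',y).apply(q)+c
    print(th,X,proj(t,X),proj(s,X))
E
```

```text
[[582.7 124.8  75. ]
 [371.5 114.5  75. ]
 [356.6 387.   75. ]
 [570.9 396.   75. ]] [470.4 255.6  75. ]
(array([656.9, 323.9, 258. ]), [2.085657573706573, 2.0856575737063547])
(array([659.4, 207.6, 251.9]), [0.9803830873252611, 0.9803830873252621])
1.5 [616.3 266.7 269.1] [160.7 149.3] [263.6 221. ]
1.55 [625.9 267.2 267.4] [160.7 145.8] [260.2 223.6]
1.6 [635.3 267.6 265.2] [160.8 142.4] [256.8 226.3]
1.65 [644.7 268.1 262.5] [160.9 139.1] [253.4 229.1]
1.7 [653.9 268.5 259.4] [161.  135.9] [250.1 232. ]
1.75 [663.  268.9 255.8] [161.2 132.7] [246.8 235. ]
```

View pics/top3.png

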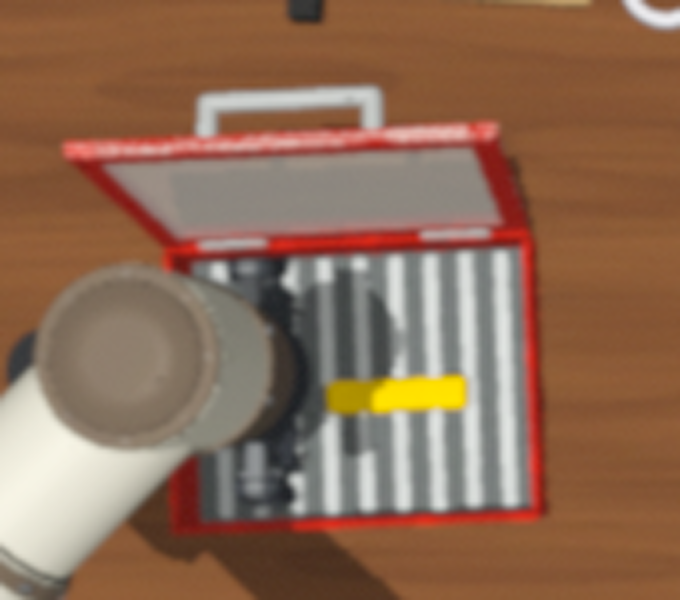

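```bash
python3 - <<'E'
from h import *
go((467,249,360),0.048);go((695,268,360),0.048)
E
```

```text
shift [-0.0008, 0.0001, -0.0196] m, |20| mm; jaw -177.2 deg turn about tool z 0.0 j6 -0.75 clock 12.00 F [0.2 0.2 0.7] w 85.3 pos [467.1 248.1 340.4]
shift [-0.0087, -0.2285, -0.0202] m, |230| mm; jaw -177.2 deg turn about tool z 0.0 j6 -0.75 clock 12.00 F [0.2 0.2 0.7] w 85.3 pos [467.1 248.1 340.4]
```

Emit:
{"op": "drive_tool", "data": {"plan": [[[0,0,-0.02],0],[[-0.0017,-0.04,0],0],[[-0.0017,-0.05,0],0],[[-0.0017,-0.05,0],0],[[-0.0017,-0.05,0],0],[[-0.0017,-0.0385,0],0],[[0,0,0],0],[[0,0,0],0]], "fingers": 1}}

```text
clock: 13.0
position: [695.1, 268.1, 360.6]
ee_rot: [0.724, -0.69, -0.0, 0.001]
contact_force: [-0.6, 0.4, 0.3]
gripper_width: 0.4
```

```bash
python3 - <<'E'
from h import *
go((695,268,260),0.048)
d=arm.get_image("scene"); cv2.imwrite("pics/scene4.png",cv2.resize(d["image"][70:320,180:460,::-1],(672,600),interpolation=cv2.INTER_CUBIC))
d=arm.get_image("wrist"); cv2.imwrite("pics/wrist4.png",d["image"][:,:,::-1])
E
```

```text
shift [-0.0, -0.0001, 0.1006] m, |101| mm; jaw -177.2 deg turn about tool z 0.1 j6 -0.54 clock 13.00 F [-0.6  0.4  0.3] w 0.4 pos [695.1 268.1 360.6]
```

View pics/scene4.png

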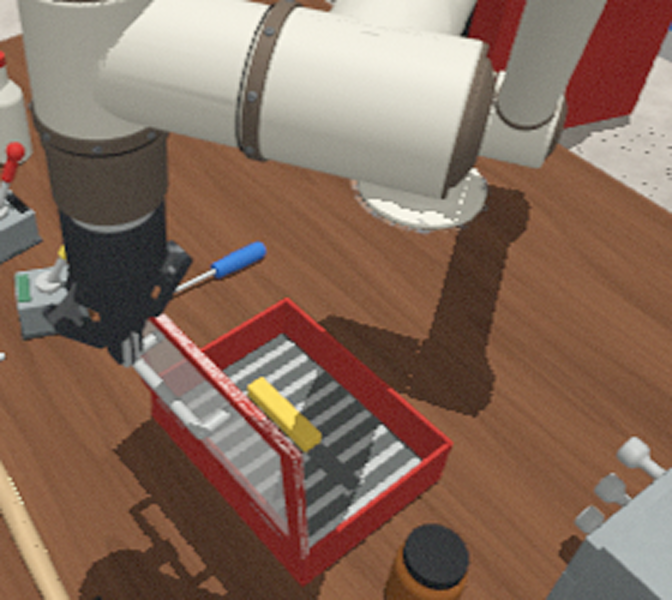

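View pics/wrist4.png

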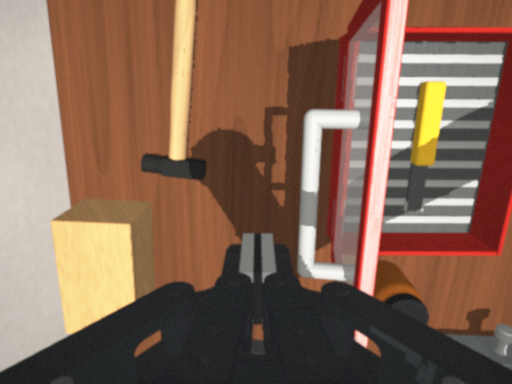

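The wrist view shows the bar at u≈310, clear of the shut fingers at u≈258. I'll descend behind the bar.

Emit:
{"op": "drive_tool", "data": {"plan": [[[0,0,0.03],0],[[0,0,0.03],0],[[0,0,0.02],0],[[0,0,0.015],0],[[0,0,0],0],[[0,0,0],0]]}}

```text
clock: 13.85
position: [695.7, 268.4, 268.7]
ee_rot: [0.724, -0.689, 0.001, -0.001]
contact_force: [-0.5, 0.0, 0.6]
gripper_width: -0.5
```

```bash
python3 - <<'E'
from h import *
go((695,268,266),0.048)
d=arm.get_image("wrist"); cv2.imwrite("pics/wrist5.png",d["image"][:,:,::-1])
E
```

```text
shift [0.0003, 0.0007, 0.0027] m, |3| mm; jaw -177.2 deg turn about tool z 0.1 j6 -0.54 clock 13.85 F [-0.5  0.   0.6] w -0.5 pos [695.7 268.4 268.7]
```

View pics/wrist5.png

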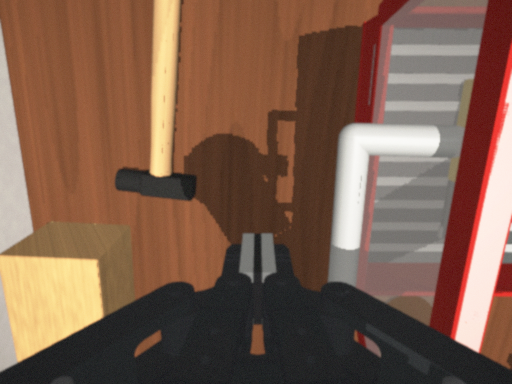

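Emit:
{"op": "drive_tool", "data": {"plan": [[[0,0.01,0],0],[[0,0.01,0],0],[[0,0.008,0],0],[[0,0.006,0],0],[[0,0.006,0],0],[[0,0.006,0],0]]}}

```text
clock: 14.65
position: [649.0, 265.9, 266.9]
ee_rot: [0.724, -0.69, -0.0, 0.0]
contact_force: [4.4, 0.1, 2.5]
gripper_width: 0.1
```

```bash
python3 - <<'E'
from h import *
go((504,260,266),0.048)
d=arm.get_image("wrist"); cv2.imwrite("pics/wrist6.png",d["image"][:,:,::-1])
E
```

```text
shift [-0.0012, 0.1452, 0.001] m, |145| mm; jaw -177.2 deg turn about tool z 0.1 j6 -0.57 clock 14.65 F [4.4 0.1 2.5] w 0.1 pos [649.  265.9 266.9]
```

View pics/wrist6.png

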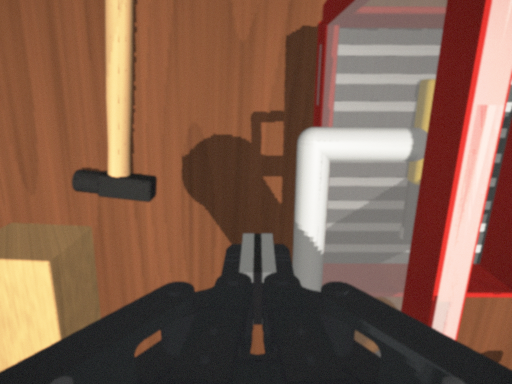

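Contact is about 5 N and the lid is following, so I'll continue.

Emit:
{"op": "drive_tool", "data": {"plan": [[[0,0.012,0],0],[[0,0.012,0],0],[[0,0.012,0],0],[[0,0.012,0],0],[[0,0.012,0],0],[[0,0.012,0],0]]}}

```text
clock: 15.45
position: [576.2, 262.3, 266.0]
ee_rot: [0.724, -0.69, -0.001, 0.001]
contact_force: [2.9, 1.1, -2.0]
gripper_width: 0.2
```

Emit:
{"op": "drive_tool", "data": {"plan": [[[0,0.012,0],0],[[0,0.012,0],0],[[0,0.012,0],0],[[0,0.012,0],0],[[0,0.012,0],0],[[0,0.012,0],0]]}}

```text
clock: 16.2
position: [505.0, 258.9, 267.5]
ee_rot: [0.724, -0.69, 0.0, -0.0]
contact_force: [1.5, 0.5, 0.5]
gripper_width: -0.1
```

```bash
python3 - <<'E'
from h import *
go((504,260,266),0.048)
d=arm.get_image("wrist"); cv2.imwrite("pics/wrist7.png",d["image"][:,:,::-1])
d=arm.get_image("scene"); cv2.imwrite("pics/scene7.png",cv2.resize(d["image"][70:320,180:460,::-1],(672,600),interpolation=cv2.INTER_CUBIC))
E
```

```text
shift [-0.0012, 0.0009, 0.0015] m, |2| mm; jaw -177.2 deg turn about tool z 0.1 j6 -0.71 clock 16.20 F [1.5 0.5 0.5] w -0.1 pos [505.  258.9 267.5]
```

View pics/scene7.png

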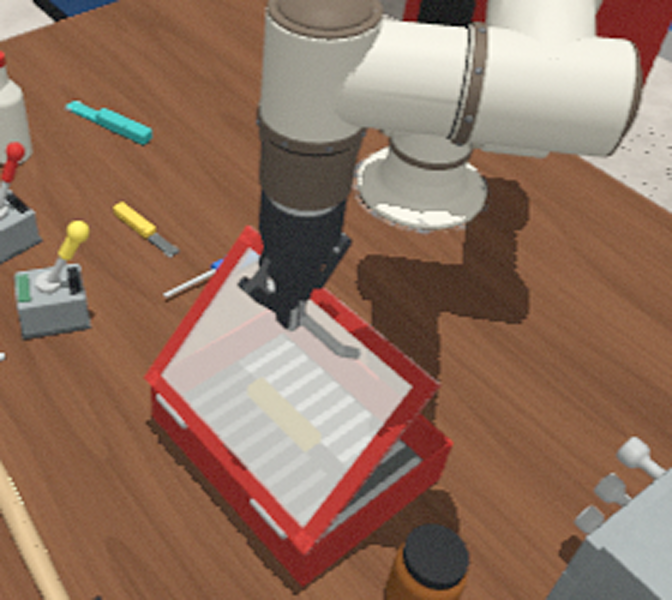

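View pics/wrist7.png

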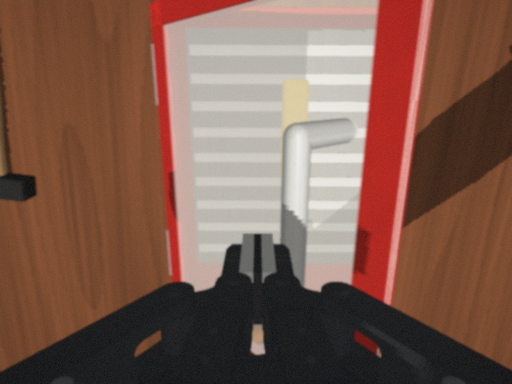

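The lid is at about 45°, with the fingers still behind the bar. I'll follow the bar's arc down.

Emit:
{"op": "drive_tool", "data": {"plan": [[[0,0,0.01],0],[[0,0.0105,0.0075],0],[[0,0.0105,0.008],0],[[0,0.0105,0.008],0],[[0,0.009,0.009],0],[[0,0.009,0.01],0],[[0,0.009,0.01],0]]}}

```text
clock: 17.18
position: [447.3, 256.3, 204.1]
ee_rot: [0.724, -0.689, 0.0, -0.001]
contact_force: [6.7, 1.3, -3.6]
gripper_width: 0.2
```

Emit:
{"op": "drive_tool", "data": {"plan": [[[0,0.007,0.011],0],[[0,0.0065,0.011],0],[[0,0.0065,0.012],0],[[0,0.005,0.012],0],[[0,0.004,0.012],0],[[0,0,0],0]]}}

```text
clock: 17.92
position: [417.3, 253.8, 145.4]
ee_rot: [0.724, -0.69, -0.0, 0.002]
contact_force: [0.6, 1.0, -0.6]
gripper_width: -0.1
```

```bash
python3 - <<'E'
from h import *
go((504,260,266),0.048)
d=arm.get_image("wrist"); cv2.imwrite("pics/wrist8.png",d["image"][:,:,::-1])
d=arm.get_image("scene"); cv2.imwrite("pics/scene8.png",cv2.resize(d["image"][70:320,180:460,::-1],(672,600),interpolation=cv2.INTER_CUBIC))
E
```

```text
shift [-0.0016, -0.0865, -0.1208] m, |149| mm; jaw -177.2 deg turn about tool z 0.1 j6 -0.83 clock 17.93 F [ 0.6  1.  -0.6] w -0.1 pos [417.3 253.8 145.4]
```

View pics/scene8.png

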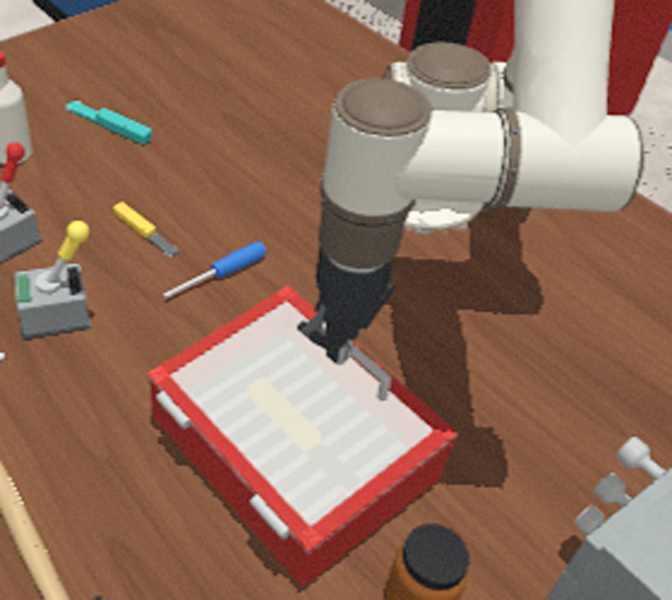

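View pics/wrist8.png

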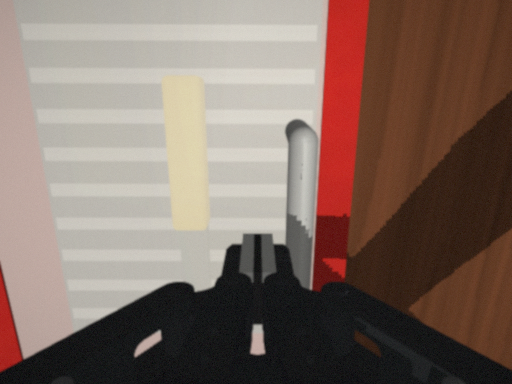

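The lid is nearly shut. I'll rise, shift over the bar and press gently down.

Emit:
{"op": "drive_tool", "data": {"plan": [[[0,-0.005,-0.02],0],[[0,0,-0.025],0],[[0,0.026,0],0],[[0,0,0.02],0],[[0,0,0.012],0],[[0,0,0.004],0],[[0,0,0.002],0],[[0,0,0],0]]}}

```text
clock: 19.02
position: [397.6, 253.7, 153.7]
ee_rot: [0.724, -0.69, 0.0, -0.0]
contact_force: [0.2, 0.1, -0.4]
gripper_width: -0.2
```

Emit:
{"op": "drive_tool", "data": {"plan": [[[0,0,0.002],0],[[0,0,0.002],0],[[0,0,0],0]]}}

```text
clock: 19.4
position: [397.5, 253.8, 150.4]
ee_rot: [0.724, -0.689, 0.0, -0.0]
contact_force: [-1.9, -0.5, 5.8]
gripper_width: -0.2
```

Emit:
{"op": "drive_tool", "data": {"plan": [[[0,0,0.001],0],[[0,0,0.001],0],[[0,0,0],0]]}}

```text
clock: 19.77
position: [397.5, 253.9, 150.2]
ee_rot: [0.725, -0.689, 0.0, -0.001]
contact_force: [-5.4, -1.3, 17.9]
gripper_width: 0.1
```

```bash
python3 - <<'E'
from h import *
go((397,254,300),0.048)
d=arm.get_image("scene"); cv2.imwrite("pics/scene9.png",cv2.resize(d["image"][170:320,210:380,::-1],(680,600),interpolation=cv2.INTER_CUBIC))
E
```

```text
shift [-0.0002, 0.0003, -0.1498] m, |150| mm; jaw -177.1 deg turn about tool z 0.1 j6 -0.86 clock 19.77 F [-5.4 -1.3 17.9] w 0.1 pos [397.5 253.9 150.2]
```

View pics/scene9.png

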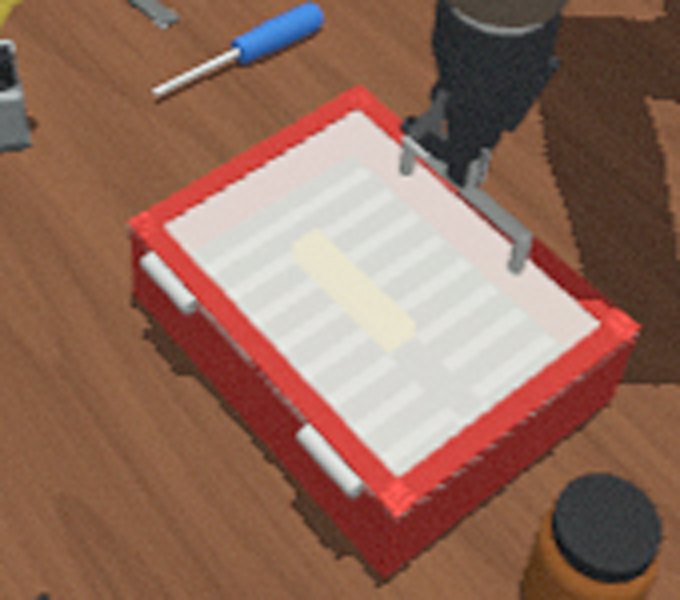

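The lid is seated flat: it resists with 18 N and the bar is at z≈119. Next I'll retract and go to the red toggle.

Emit:
{"op": "drive_tool", "data": {"plan": [[[0,0,-0.02],0],[[0,0,-0.04],0],[[0,0,-0.05],0],[[0,0,-0.02],0],[[0,0,0],0]]}}

```text
clock: 20.45
position: [397.8, 254.1, 279.1]
ee_rot: [0.724, -0.69, -0.0, -0.002]
contact_force: [0.9, -0.1, -0.4]
gripper_width: 0.1
```

```bash
python3 - <<'E'
from h import *
np.set_printoptions(precision=1,suppress=True)
go((505,-277,280),0.08+np.pi/2)
t=arm.get_image("top"); s=arm.get_image("scene")
cv2.imwrite("pics/top10.png",cv2.resize(t["image"][110:260,90:260,::-1],(680,600),interpolation=cv2.INTER_CUBIC))
print([b[:3] for b in blobs(redmask(t)) if 300<b[1][0]<380],[b[:3] for b in blobs(redmask(s)) if 170<b[1][0]<200])
E
```

```text
shift [0.5357, -0.0811, -0.0023] m, |542| mm; jaw -177.2 deg turn about tool z 88.2 j6 -0.86 clock 20.45 F [ 0.9 -0.1 -0.4] w 0.1 pos [397.8 254.1 279.1]
[(88, [356.9, 174.8], [352, 169, 11, 12])] [(54, [177.4, 94.1], [173, 91, 9, 8]), (89, [184.6, 137.0], [181, 130, 9, 16])]
```

View pics/top10.png

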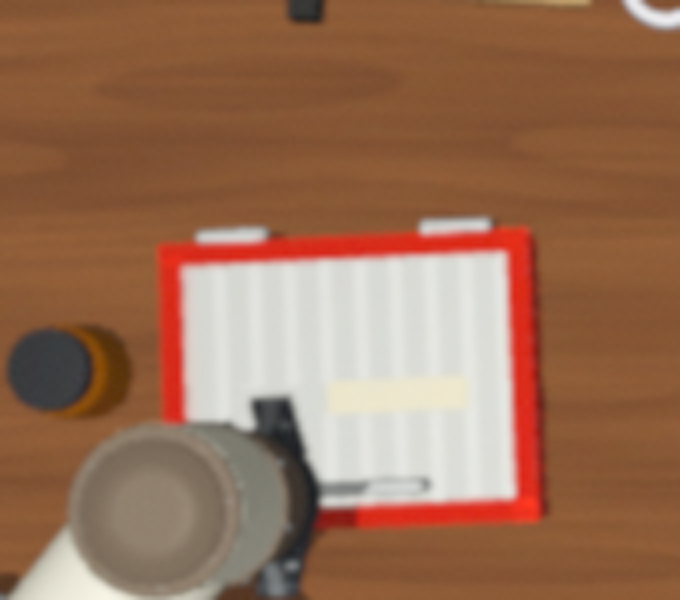

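The lid is flush with the box in the top view. Moving to the toggle.

Emit:
{"op": "drive_tool", "data": {"plan": [[[0.03,-0.0081,0],0],[[0.055,-0.0081,0],0],[[0.058,-0.0081,0],0],[[0.058,-0.0081,0],0],[[0.058,-0.0081,0],0],[[0.058,-0.0081,0],0],[[0.058,-0.0081,0],0],[[0.058,-0.0081,0],0],[[0.058,-0.0081,0],0],[[0.045,-0.0082,0],0],[[0,0,0],0],[[0,0,0],0]]}}

```text
clock: 22.05
position: [503.9, -277.5, 275.8]
ee_rot: [0.724, -0.69, -0.002, 0.001]
contact_force: [-0.1, 0.4, -0.3]
gripper_width: -0.1
```

Emit:
{"op": "drive_tool", "data": {"plan": [[[0,0,0],10],[[0,0,0],10],[[0,0,0],10],[[0,0,0],10],[[0,0,0],10],[[0,0,0],10],[[0,0,0],10],[[0,0,0],10],[[0,0,0],8],[[0,0,0],0],[[0,0,0],0]]}}

```text
clock: 23.42
position: [504.5, -277.0, 277.6]
ee_rot: [-0.044, 0.999, 0.0, -0.0]
contact_force: [0.3, 0.5, -0.2]
gripper_width: 0.2
```

```bash
python3 - <<'E'
from h import *
np.set_printoptions(precision=1,suppress=True)
go((505,-277,160),0.08+np.pi/2)
w=arm.get_image("wrist"); cv2.imwrite("pics/wrist11.png",w["image"][:,:,::-1])
for b in blobs(redmask(w)): print(b[:3],cast(w,b[1],148))
for z in (148,): print(proj(w,(562,-272,148)))
E
```

```text
shift [-0.0005, -0.0001, 0.1176] m, |118| mm; jaw 95.0 deg turn about tool z 0.4 j6 -1.26 clock 23.43 F [ 0.3  0.5 -0.2] w 0.2 pos [ 504.5 -277.   277.6]
(457, [6.0, 169.1], [0, 149, 16, 39]) [ 505.9 -467.3  148. ]
(1926, [109.1, 234.0], [59, 211, 77, 68]) [ 553.1 -391.7  148. ]
(307, [2.7, 303.3], [0, 267, 10, 58]) [ 626.3 -485.4  148. ]
(101, [5.9, 351.5], [0, 341, 13, 21]) [ 677.5 -489.2  148. ]
[256.5 255.5]
```

View pics/wrist11.png

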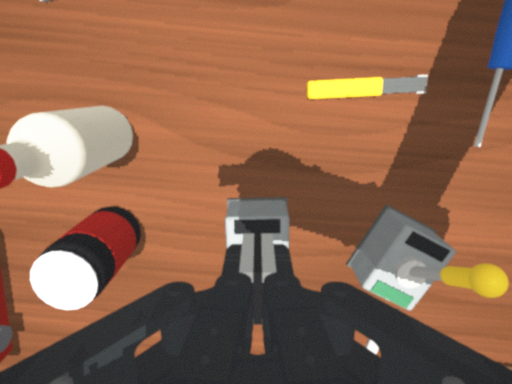

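The red switch is lined up dead ahead at u≈258, with its ball hidden behind the fingers. I'll descend short of the ball, then push.

Emit:
{"op": "drive_tool", "data": {"plan": [[[0,0,0.04],0],[[0,0,0.04],0],[[0,0,0.025],0],[[0,0,0.012],0],[[0,0,0],0]]}}

```text
clock: 24.1
position: [504.5, -277.8, 160.3]
ee_rot: [-0.042, 0.999, 0.0, -0.001]
contact_force: [-0.6, -0.9, 0.3]
gripper_width: 0.0
```

Emit:
{"op": "drive_tool", "data": {"plan": [[[-0.01,0,0],0],[[-0.01,0,0],0],[[-0.008,0,0],0],[[-0.008,0,0],0],[[-0.008,0,0],0],[[-0.006,0,0],0]]}}

```text
clock: 24.85
position: [551.7, -273.9, 161.2]
ee_rot: [-0.042, 0.999, 0.0, -0.004]
contact_force: [-7.3, 0.4, 6.0]
gripper_width: 0.1
```

```bash
python3 - <<'E'
from h import *
go((585,-271,160),0.08+np.pi/2)
w=arm.get_image("scene"); cv2.imwrite("pics/scene12.png",cv2.resize(w["image"][90:220,130:290,::-1],(720,585),interpolation=cv2.INTER_CUBIC))
E
```

```text
shift [-0.0334, 0.0001, 0.001] m, |33| mm; jaw 94.8 deg turn about tool z 0.2 j6 -1.29 clock 24.85 F [-7.3  0.4  6. ] w 0.1 pos [ 551.7 -273.9  161.2]
```

View pics/scene12.png

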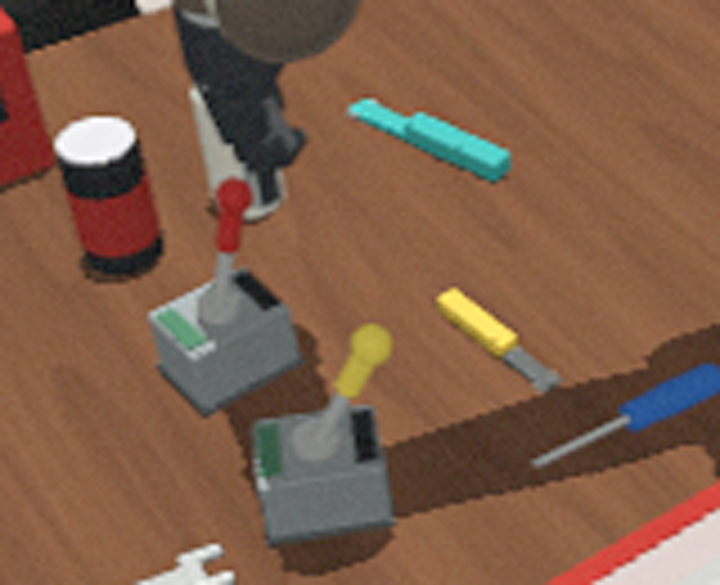

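The red lever is moving with about 7 N at contact. I'll continue past centre.

Emit:
{"op": "drive_tool", "data": {"plan": [[[-0.007,0,0],0],[[-0.007,0,0],0],[[-0.007,0,0],0],[[-0.007,0,0],0],[[-0.007,0,0],0],[[-0.004,0,0],0],[[0,0,0],0]]}}

```text
clock: 25.78
position: [593.6, -270.2, 160.3]
ee_rot: [-0.042, 0.999, 0.0, 0.0]
contact_force: [0.3, 0.6, 0.2]
gripper_width: -0.1
```

```bash
python3 - <<'E'
from h import *
go((505,-277,160),0.08+np.pi/2)
w=arm.get_image("scene"); cv2.imwrite("pics/scene13.png",cv2.resize(w["image"][90:220,130:290,::-1],(720,585),interpolation=cv2.INTER_CUBIC))
E
```

```text
shift [0.0889, 0.0007, 0.0003] m, |89| mm; jaw 94.8 deg turn about tool z 0.2 j6 -1.31 clock 25.77 F [0.3 0.6 0.2] w -0.1 pos [ 593.6 -270.2  160.3]
```

View pics/scene13.png

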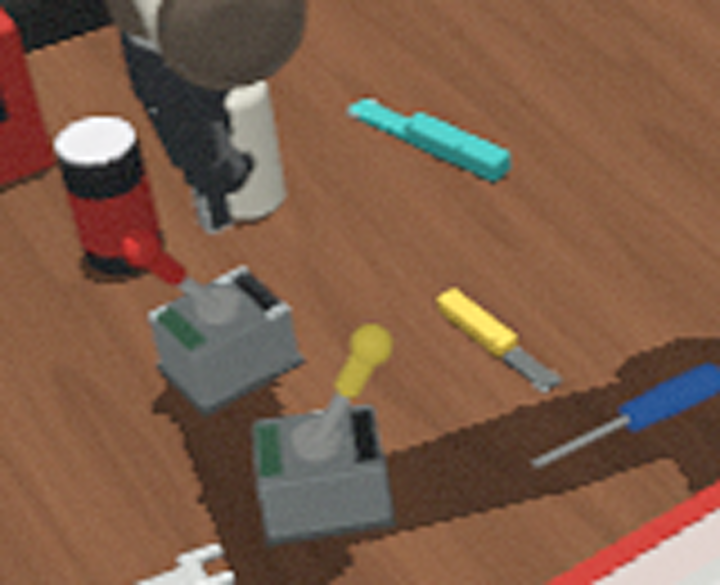

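The red toggle snapped over to the green side and contact is now zero. I'll retreat straight up, then make a final check.

Emit:
{"op": "drive_tool", "data": {"plan": [[[0.03,0,0],0],[[0.05,0,-0.01],0],[[0,0,-0.05],0],[[0,0,-0.05],0],[[0,0,-0.04],0],[[0.05,0,0],0],[[0,0,0],0],[[0,0,0],0],[[0,0,0],0]]}}

```text
clock: 26.95
position: [464.3, -281.2, 310.2]
ee_rot: [-0.042, 0.999, 0.0, -0.0]
contact_force: [0.3, 0.1, -0.2]
gripper_width: 0.0
```

```bash
python3 - <<'E'
from h import *
go((505,-277,160))
for n in("scene","top"):
    w=arm.get_image(n); cv2.imwrite(f"pics/{n}14.png",w["image"][:,:,::-1])
t=w; s=arm.get_image("scene")
print(tri([t,s],[[b[1] for b in blobs(mask(i,(22,140,120),(34,255,255))) if b[0]<115 and abs(b[1][0]-u)<8][0] for i,u in((t,289),(s,210))]))
E
```

```text
shift [-0.041, 0.0008, 0.1502] m, |156| mm; jaw 94.8 deg j6 -1.24 clock 26.95 F [ 0.3  0.1 -0.2] w 0.0 pos [ 464.3 -281.2  310.2]Traceback (most recent call last):
  File "<stdin>", line 6, in <module>
IndexError: list index out of range
```

View pics/scene14.png

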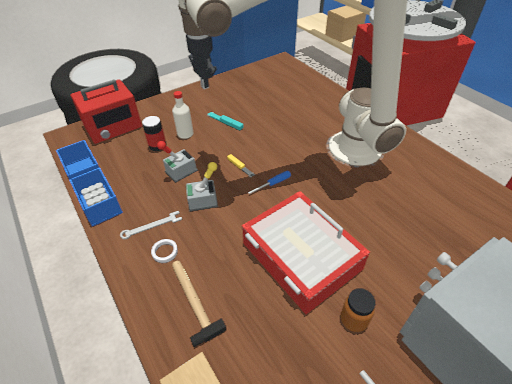

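View pics/top14.png

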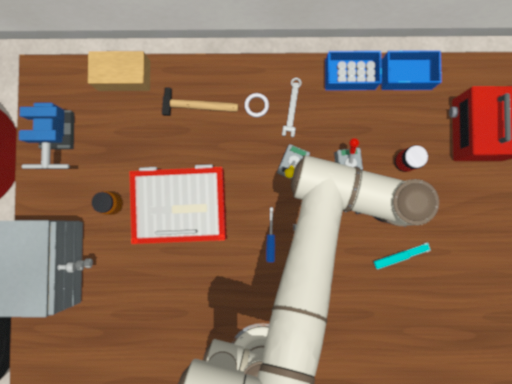

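Final check of the pictures:
- The lid is shut flush, with the lever lying inside.
- The red ball is at top (354,144), on the green side.
- The yellow ball is still off, at (290,172).
- The bottle, can and jar are standing.

```bash
python3 -c "
from bench import arm
print(arm.job_done())"
```

```text
the job is handed in; nothing more can be done
None
```

The job is done and was handed in at about 27 s on the robot clock.

- **Tyre lever:** I set the yellow-handled lever flat on the grid floor, lowering it until the contact force changed sign, then let go.
- **Lid:** I pushed it down by its bar, then pressed with about 18 N until it stopped. The bar ended at z ≈ 119 mm, against the 120 mm expected when shut. Both cameras show the lid flush with the box.
- **Switches:** With the lid shut, I pushed the red toggle past centre and it snapped to the green side. The yellow one stayed off.
- **Bystanders:** The bottle, can and jar are still standing, and the arm was clear of everything with no contact force.

One check failed: my script to triangulate the yellow ball at the end could not find its colour blob, probably because the arm partly hid it in the top view. I judged that switch by eye instead, and both pictures show the ball where it started. The first box measurements from different views disagreed by 5 to 15 mm at the corners, so I used a closer wrist-camera measurement for the placing.

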